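# Wedge the rock sample tight in the bench clamp

## Task

Pick up the soft-faced mallet (white faces, green head) and use it to tap the tail of the orange wedge sideways into the blue clamp until it goes no further; draw the mallet back off it and give it one more firm tap to make sure that it is tight. Then lay the mallet back down flat on the bench. Drive the wedge with the mallet only, not with the fingers, and leave the steel hammer where it lies.

Things in the scene. Friction and masses are not known exactly. Their poses are not given: they have to be found in the camera images.
- mallet: Loose mallet, 0.28 kg, lying flat left or right of the clamp (numbers in mm). Origin: underside; x along the handle to the head, y along the head. Head: cylinder 34 mm dia., 70 mm long along y, green, both faces (y ±35) white, centre x 100, z 17. Grip its flat-sided black neck: x 0 to 83, 18 mm wide, z 6 to 28. Fat black handle: x -120 to 0, 26 wide, 34 high.
- wedge: Loose orange wedge, 0.11 kg, 130 mm long, 40 high, upright on the clamp's base plate, nose already in the gap. Origin: underside, mid length; y towards thin nose (y +65 mm, 18 wide). Tap the thick tail: face at y -65, 33.6 wide, middle at x -2, z 20. It slides easily (about 1 N) until jammed between fence and rock, stops dead (8 N tap is plenty) and stays by friction.
- clamp: Fixed clamp (in mm): base plate 10 thick, x -65 to 75, y -70 to 80; blue walls to z 44. Origin: underside. Drive the wedge along +y (robot's left, ± its yaw), between sloped fence (-x side, y -34 to 74) and loose reddish rock block (+x side, top z 56). Tight: wedge origin at about x -15, y -15, z 10, or a few mm deeper; tail still out past the plate's edge. It starts 25 to 38 mm short.
- steel_hammer: Bystander: loose hammer with steel head and pale wooden handle, 260 mm long, 26 mm high, lying on the other side of the clamp from the mallet. Not to be used: it would split the wedge. Origin: underside, mid length; x towards the head.
There are look-alikes about, which are no part of the job. What is meant by the wedge is not yellow, and is the larger of those in its own colour.

How it is judged:
By the outcome, as a careful person would: the job done as asked, in the order asked, and still so for the second after the job is handed in, with the robot touching nothing.
It also fails if it takes over 59 s, if anything falls off the work surface, if the arm or the gripper's body presses on something with over 40 N, if the wrist force passes 120 N, or if a joint passes its speed limit or range.

## Robot

A 6-joint arm with a two-finger parallel gripper is mounted at the origin on the work surface. World frame = base frame: x ahead of the robot, y to its left, z up, the work surface at z = 0. Lengths are in m, angles in rad, forces in N, time in s.
With the tool pointing down it reaches from about 0.35 to 0.775 m from the base axis. Payload 7.3 kg.
Tool frame: the origin (TCP) lies at the centre of the arm's flange, where the gripper is bolted on; the fingertips stand 178 mm ahead of it and the grasp point (between the pads) lies 159 mm ahead of it; z points along the fingers, y is the line along which they close (so a half turn about z gives the same grasp; the last joint's range is limited). The gripper opens to 92 mm and grips with 3 to 60 N. Pads are 19 mm wide; open, the fingers measure 130 mm over their backs; the gripper's body (75 mm by 190 mm) begins 47 mm behind the grasp point.
Start: joints at [1.137, 0.342, 1.524, -0, 1.275, -0.146], TCP at [0.149, 0.503, 0.405] pointing down, gripper open.
Joint ranges: [-2.53, 2.53], [-0.77, 2.02], [0.04, 2.7], [-1, 4.14], [0.28, 2.66], [-3.11, 3.11]. Speed limits (rad/s): [2.57, 2.57, 3.14, 3.14, 3.14, 3.14].

## Interface

Orientations are given as a unit quaternion [w, x, y, z].
In Python, from workcell import get_state, grab_frame, ticket gives the robot as it stands. The module is installed in compiled form; this text tells all that it offers.
- The arm moves only by the shell command python3 -m pendant 'ROWS' [FORCE]. ROWS is JSON, one flat list of numbers, 7 for each row, row after row: the shift along the tool's x, y, z in mm, then the turn, a rotation vector about the tool's x, y, z in degrees, then the finger opening in mm, from 0 to 91.8. In form: [x, y, z, wx, wy, wz, grip, x, y, z, wx, wy, wz, grip, ...]. A call has 1 to 20 rows; each row shifts and turns the commanded pose from where the row before left it, along the tool's axes as they then stand; what a row does not reach is not made up. A row lasts 1/12 s, in which the tool goes at most 41.7 mm and 7.16 degrees, less where a joint would pass 70% of its speed; a pose out of reach is approached as far as the arm can. A call with a gripper value outside its range is refused whole. The fingers move at their own pace and stop on an object; FORCE is the grip in N (left out, the last holds). Time passes only in rows, so rows that do not move let the fingers close. It gives the time, the measured TCP pose, the force, the opening and the grip force at its end, in the units of the state.
- get_state(): the state, without advancing time (a new reading comes with each control period).
- grab_frame(name): name is "scene" or "top" or "wrist"; returns a dict with "pixels" (384x512x3 uint8, red, green, blue), "fx", "fy", "cx", "cy" (pixels), "dist" ([k1, k2, p1, p2, k3] as OpenCV has them; the pictures are not rectified), "R" (3x3) and "t" (3): a world point X has camera coordinates R X + t; the wrist camera has in their place "T_tool_cam" (4x4, takes a point from camera to tool coordinates, whose origin is the TCP and whose axes are the flange's). Camera axes: x right, y down, z forward; pixel columns grow to the right and rows downward; lengths in m; the calibration is good to about 2 mm. A picture is of the moment at which its call begins: read the wrist's pose just before it. There is no depth.
- ticket.hand_in(): hands the job in; it is judged then, once.
The state is a dict: "time_s": time; "joints": joint angles; "qvel": joint speeds; "effort": joint torques, N m; "ee_pos": TCP position; "orientation": TCP orientation; "contact_force": force on the tool from outside, world axes, zero at the start; "torque": the same for the moment, N m; "width": finger opening in m; "grasp_force": force on a finger pad.
Only numpy, scipy, OpenCV 4.12 (cv2) and the standard library are available. Lean on these libraries where they do the work, as an engineer would, in place of code of your own. Each camera call takes 0.05 s, during which the arm holds its last target. There are 200 camera calls.

## Working session

There is one attempt and no reset: what is moved stays moved. The work goes in short steps, Python scripts to look and compute and a shell command to move; the robot and the scene stay as the last step left them, time stands still between calls to the robot, and variables do not carry over. Pictures are saved under pics/ and viewed, at most 10 in all, crops included, and the job is handed in when it is done.

```bash
mkdir -p pics; cat > h.py <<'E'
import numpy as np, cv2
from workcell import get_state, grab_frame
from scipy.spatial.transform import Rotation as Ro
def Rq(q): return Ro.from_quat([q[1],q[2],q[3],q[0]]).as_matrix()
def frame(n):
    s=get_state(); f=grab_frame(n)
    if n=="wrist":
        T=np.eye(4);T[:3,:3]=Rq(s["orientation"]);T[:3,3]=s["ee_pos"]
        M=np.linalg.inv(T@np.array(f["T_tool_cam"])); f["R"]=M[:3,:3];f["t"]=M[:3,3]
    f["K"]=np.array([[f["fx"],0,f["cx"]],[0,f["fy"],f["cy"]],[0,0,1.]])
    return f
def cast(f,uv,z):
    uv=np.array(uv,float).reshape(-1,1,2)
    n=cv2.undistortPoints(uv,f["K"],np.array(f["dist"],float)).reshape(-1,2)
    R=np.array(f["R"]);t=np.array(f["t"]);c=-R.T@t
    d=np.c_[n,np.ones(len(n))]@R
    return c+d*((z-c[2])/d[:,2])[:,None]
def save(f,name): cv2.imwrite("pics/"+name,f["pixels"][:,:,::-1])
E
python3 - <<'E'
from h import *
import pickle
a=frame("scene");b=frame("top")
pickle.dump((a,b),open("f.pkl","wb"))
cv2.imwrite("pics/top0.png",cv2.resize(b["pixels"][:,:,::-1],(800,600)))
cv2.imwrite("pics/scene0.png",cv2.resize(a["pixels"][:,:,::-1],(800,600)))
s=get_state();print(s["orientation"],s["time_s"],s["contact_force"])
print(Rq(s["orientation"]).round(3), cast(b,[[0,0],[511,0],[511,383],[0,383]],0).round(3))
E
```

```text
[-1.90974262e-04  1.43393893e-01  9.89665435e-01 -6.94427609e-04] 0.1 [ 0.45097569  0.02892772 -0.16251253]
[[-0.959  0.284 -0.001]
 [ 0.284  0.959 -0.001]
 [ 0.    -0.001 -1.   ]] [[ 0.945  0.625  0.   ]
 [ 0.935 -0.607  0.   ]
 [ 0.038 -0.575  0.   ]
 [ 0.038  0.597  0.   ]]
```

View pics/top0.png

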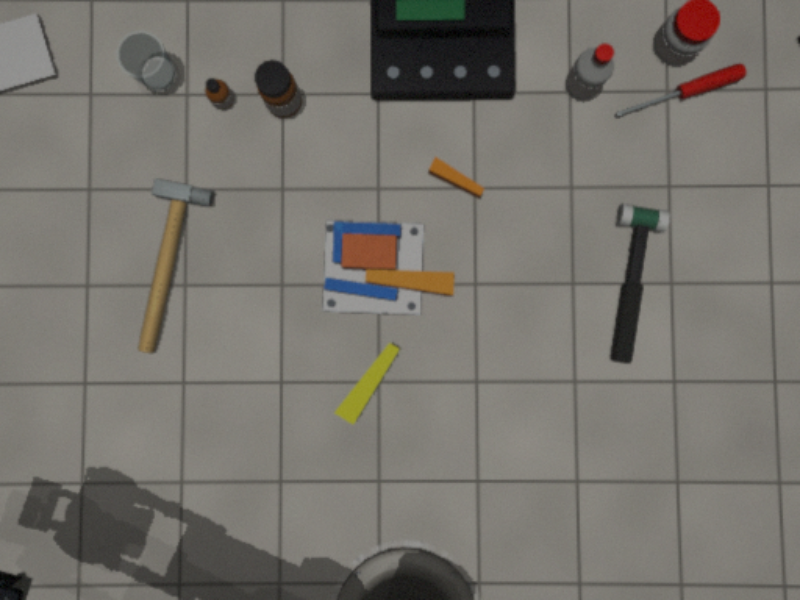

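View pics/scene0.png

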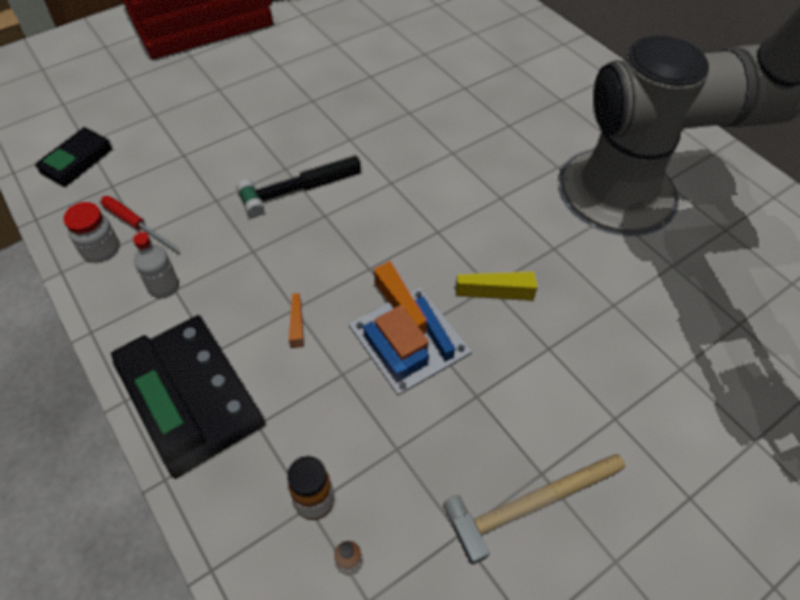

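The top view (800x600) shows the mallet on the right, with its head at about (643,218) and handle end at (621,358). The orange wedge in the clamp runs from (366,275) to its tail at (454,284), and the base plate spans (325–424, 222–313). The steel hammer is on the left, clear of the work. The small orange wedge and the yellow one are decoys.

```bash
python3 - <<'E'
from h import *
import pickle
a,b=pickle.load(open("f.pkl","rb"))
hsv=cv2.cvtColor(b["pixels"],cv2.COLOR_RGB2HSV)
H,S,V=[hsv[...,i].astype(int) for i in range(3)]
vv,uu=np.mgrid[:384,:512]
def big(m,roi):
    u0,v0,u1,v1=[int(k*.64) for k in roi]
    m=m&(uu>=u0)&(uu<u1)&(vv>=v0)&(vv<v1)
    n,l,st,c=cv2.connectedComponentsWithStats(m.astype(np.uint8))
    i=1+np.argmax(st[1:,4]);return l==i
def rect(m,z):
    p=np.argwhere(m)[:,::-1]; w=cast(b,p,z)[:,:2]*1000
    c,sz,an=cv2.minAreaRect(w.astype(np.float32)); 
    print(len(p),np.round(c,1),np.round(sz,1),round(an,1)); print(cv2.boxPoints((c,sz,an)).round(1).tolist()); return w
g=big((H>55)&(H<95)&(S>90),(600,180,700,250));print("green");w=rect(g,.03)
k=big(V<45,(590,220,680,380));print("black");wk=rect(k,.03)
o=big((H>8)&(H<20)&(S>150)&(V>120),(340,255,480,310));print("wedge");ww=rect(o,.05)
for m,n in((H>8,'x'),):
  pass
print(hsv[int(250*.64),int(370*.64)],hsv[int(283*.64),int(430*.64)])
bl=big((H>100)&(H<125)&(S>120),(315,270,410,305));print("fence");rect(bl,.044)
pl=big((S<30)&(V>170),(315,215,430,320));print("plate");rect(pl,.01)
hd=wk[wk[:,0]<wk[:,0].mean()]
# handle axis via PCA
c=wk.mean(0);d=np.linalg.svd(wk-c,full_matrices=False)[2][0];print("axis",c,d,np.degrees(np.arctan2(d[1],d[0])), "green c",w.mean(0))
# neck direction: line from black end to green centre
t=(wk-c)@d
for lo in np.arange(t.min(),t.max(),20):
    s=wk[(t>=lo)&(t<lo+20)]; print(s.mean(0).round(1),len(s))
E
```

```text
green
142 [ 596.6 -359.9] [34.3 23.9] 79.9
[[581.7999877929688, -374.70001220703125], [605.4000244140625, -378.8999938964844], [611.4000244140625, -345.20001220703125], [587.7999877929688, -341.0]]
black
954 [ 485.  -335.7] [ 29.1 203.4] 80.0
[[382.29998779296875, -332.3999938964844], [582.7000122070312, -367.70001220703125], [587.7000122070312, -339.0], [387.3999938964844, -303.79998779296875]]
wedge
586 [502.9  -8.6] [126.   29.9] 85.0
[[482.5, -70.0999984741211], [512.2999877929688, -72.69999694824219], [523.2999877929688, 52.79999923706055], [493.5, 55.5]]
[  9 161 141] [ 18 192 150]
fence
325 [491.3  63.9] [105.5  16.4] 80.8
[[474.79998779296875, 13.199999809265137], [491.0, 10.600000381469727], [507.8999938964844, 114.69999694824219], [491.70001220703125, 117.30000305175781]]Traceback (most recent call last):
  File "<stdin>", line 23, in <module>
  File "<stdin>", line 11, in big
    return _wrapfunc(a, 'argmax', axis=axis, out=out, **kwds)
    return bound(*args, **kwds)
ValueError: attempt to get argmax of an empty sequence
```

```bash
python3 -m pendant '[-25,-25.3,0,0,0,0,60,-25,-25.3,0,0,0,0,60,-25,-25.3,0,0,0,0,60,-25,-25.3,0,0,0,0,60,-25,-25.3,0,0,0,0,60,-25,-25.3,0,0,0,0,60,-25,-25.3,0,0,0,0,60,-25,-25.3,0,0,0,0,60,-25,-25.3,0,0,0,0,60,-25,-25.3,0,0,0,0,60,-25,-25.3,0,0,0,0,60,-25,-25.3,0,0,0,0,60,-25,-25.3,0,0,0,0,60,-25,-25.3,0,0,0,0,60,-25,-25.3,0,0,0,0,60,-25,-25.3,0,0,0,0,60,0,0,0,0,0,-6.5,60,0,0,0,0,0,0,60]' 
cat >> h.py <<'E'
def comp(m):
    n,l,st,c=cv2.connectedComponentsWithStats(m.astype(np.uint8))
    return l==1+np.argmax(st[1:,4])
def hsv(f):
    h=cv2.cvtColor(f["pixels"],cv2.COLOR_RGB2HSV).astype(int);return h[...,0],h[...,1],h[...,2]
def rect(f,m,z,name):
    w=cast(f,np.argwhere(m)[:,::-1],z)[:,:2]*1000
    r=cv2.minAreaRect(w.astype(np.float32));print(name,int(m.sum()),np.round(r[0],1),np.round(r[1],1),round(r[2],1),cv2.boxPoints(r).round(0).tolist());return w
E
python3 - <<'E'
from h import *
f=frame("wrist");save(f,"w1.png")
H,S,V=hsv(f)
w=rect(f,comp((H>13)&(H<20)&(S>150)&(V>120)),.05,"wedge")
w=rect(f,comp((H>100)&(H<125)&(S>120)),.044,"blue")
print(cast(f,[[0,0],[511,0],[511,383],[0,383]],0).round(3).tolist())
E
```

```text
time_s: 1.6
ee_pos: [0.4182, 0.0001, 0.4042]
orientation: [-0.001, 0.087, 0.996, 0.0]
contact_force: [-0.7, -0.4, 0.5]
width: 0.06
grasp_force: 0.0
wedge 338 [500.1  -8.8] [123.2  24.1] 80.1 [[478.0, -67.0], [501.0, -72.0], [523.0, 50.0], [499.0, 54.0]]
blue 1359 [484.8  66.5] [105.7  25.6] 81.3 [[464.0, 16.0], [490.0, 12.0], [505.0, 117.0], [480.0, 121.0]]
[[0.14, -0.285, 0.0], [0.255, 0.375, 0.0], [0.934, 0.435, 0.0], [0.756, -0.568, 0.0]]
```

View pics/w1.png

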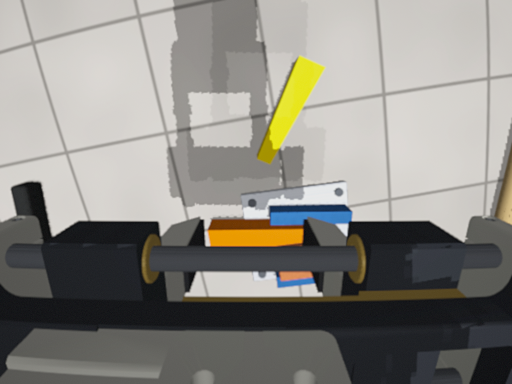

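The wrist view shows the plate's near edge from (241,193) to (347,183). The wedge tail is at about (209,230), partly hidden behind the gripper. The yellow decoy lies clear to the robot side.

```bash
python3 - <<'E'
from h import *
import pickle
f=frame("wrist");H,S,V=hsv(f)
p=cast(f,[[241,193],[347,183]],.01)*1000;print(p.round(1), np.degrees(np.arctan2(-(p[1]-p[0])[0],(p[1]-p[0])[1])))
a,b=pickle.load(open("f.pkl","rb"))
im=b["pixels"]; H,S,V=hsv(b)
m=((H>13)&(H<20)&(S>150)&(V>120));m[:,:int(.64*340)]=0;m[:,int(.64*480):]=0;m[:int(.64*255)]=0;m[int(.64*310):]=0
w=cast(b,np.argwhere(m)[:,::-1],.05)[:,:2]*1000
for y in range(-70,60,10):
    s=w[abs(w[:,1]-y)<5]
    if len(s): print(y,s[:,0].min().round(1),s[:,0].max().round(1))
# plate corners from top picture: project 
p=cast(b,np.array([[327,222],[424,225],[421,315],[323,312]])*.64,.01)*1000;print(p.round(1))
# wedge tail from scene view
H,S,V=hsv(a)
n,l,st,c=cv2.connectedComponentsWithStats(((H>5)&(H<20)&(S>150)&(V>90)).astype(np.uint8));print(st[1:],c[1:].round())
cv2.imwrite("pics/crop.png",cv2.resize(a["pixels"][150:260,215:310,::-1],None,fx=5,fy=5,interpolation=cv2.INTER_CUBIC))
E
```

```text
[[449.1 -19.2  10. ]
 [460.9 128.1  10. ]] -4.600870541005999
-70 482.6 512.5
-60 484.9 512.5
-50 485.0 512.6
-40 487.3 514.9
-30 489.7 515.0
-20 489.7 515.0
-10 492.0 515.0
0 494.4 515.1
10 494.4 517.4
20 496.7 517.5
30 499.1 517.5
40 499.1 517.6
50 501.5 519.9
[[595.4 116.7  10. ]
 [590.1 -31.6  10. ]
 [452.6 -26.3  10. ]
 [457.7 122.5  10. ]]
[[240 168  33  60 997]
 [185 188   8  30 182]
 [227 350   2   3   4]] [[256. 201.]
 [189. 204.]
 [228. 351.]]
```

View pics/crop.png

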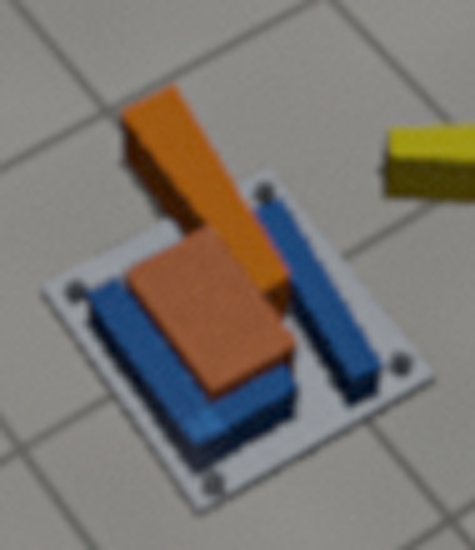

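The wedge tail's middle is at about (497, -74) mm and the clamp yaw at about -2.5°. That puts the wedge about 34 mm short, which agrees with the 25–38 mm given. Next I go above the mallet's neck.

```bash
python3 -m pendant '[-16.85,-26.8,8.5,0,0,0,60,-16.85,-26.8,8.5,0,0,0,60,-16.85,-26.8,8.5,0,0,0,60,-16.85,-26.8,8.5,0,0,0,60,-16.85,-26.8,8.5,0,0,0,60,-16.85,-26.8,8.5,0,0,0,60,-16.85,-26.8,8.5,0,0,0,60,-16.85,-26.8,8.5,0,0,0,60,-16.85,-26.8,8.5,0,0,0,60,-16.85,-26.8,8.5,0,0,0,60,-16.85,-26.8,8.5,0,0,0,60,-16.85,-26.8,8.5,0,0,0,60,0,0,0,0,0,0,60]' 
python3 - <<'E'
from h import *
f=frame("wrist");save(f,"w2.png")
s=get_state();R=Rq(s["orientation"]);p=np.array(s["ee_pos"])
print(R.round(3))
g=p+R@[0,0,.159]; X=p+R@[0,0,p[2]-.02]
uv=cv2.projectPoints(X.reshape(1,3),cv2.Rodrigues(np.array(f["R"]))[0],np.array(f["t"]),f["K"],np.array(f["dist"],float))[0];print("aim pix",uv)
E
```

```text
time_s: 2.78
ee_pos: [0.5619, -0.3529, 0.2998]
orientation: [-0.001, 0.089, 0.996, -0.0]
contact_force: [-2.3, 0.5, 0.0]
width: 0.0601
grasp_force: 0.0
[[-0.984  0.176 -0.002]
 [ 0.176  0.984  0.002]
 [ 0.002  0.001 -1.   ]]
aim pix [[[253.33562582 189.37283037]]]
```

View pics/w2.png

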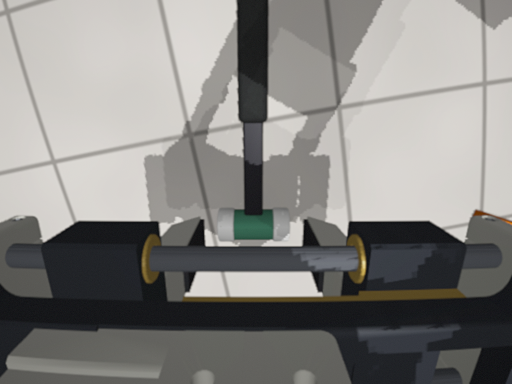

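The wrist view shows the neck running straight down the picture at u≈253 from v=120 to 213. The aim point (253,189) is on it, about 20 mm behind the head, so I descend and grip.

```bash
python3 -m pendant '[0,0,28,0,0,0,60,0,0,28,0,0,0,60,0,0,28,0,0,0,60,0,0,20,0,0,0,60,0,0,10,0,0,0,60,0,0,4,0,0,0,60,0,0,0,0,0,0,60]' 60
python3 -m pendant '[0,0,0,0,0,0,40,0,0,0,0,0,0,20,0,0,0,0,0,0,10,0,0,0,0,0,0,10,0,0,0,0,0,0,10,0,0,0,0,0,0,10,0,0,0,0,0,0,10]' 60
```

```text
time_s: 3.42
ee_pos: [0.5613, -0.3489, 0.1848]
orientation: [-0.0, 0.087, 0.996, 0.0]
contact_force: [1.0, 0.0, -0.3]
width: 0.0598
grasp_force: 0.0
time_s: 4.0
ee_pos: [0.5611, -0.3503, 0.185]
orientation: [0.0, 0.087, 0.996, -0.0]
contact_force: [0.0, 1.7, 2.8]
width: 0.0178
grasp_force: 25.7
```

```bash
python3 -m pendant '[0,0,0,0,0,0,10,0,0,-10,0,0,0,10,0,0,-15,0,0,0,10,0,0,-15,0,0,0,10,0,0,0,0,0,-3.75,10,0,0,0,0,0,-3.75,10,11.4,19.8,0,0,0,0,10,11.4,19.8,0,0,0,0,10,11.4,19.8,0,0,0,0,10,11.4,19.8,0,0,0,0,10,11.4,19.8,0,0,0,0,10,11.4,19.8,0,0,0,0,10,11.4,19.8,0,0,0,0,10,11.4,19.8,0,0,0,0,10,11.4,19.8,0,0,0,0,10,11.4,19.8,0,0,0,0,10,0,0,0,0,0,0,10,0,0,0,0,0,0,10]' 60
python3 - <<'E'
from h import *
b=frame("scene")
cv2.imwrite("pics/s2.png",cv2.resize(b["pixels"][100:300,120:360,::-1],None,fx=3,fy=3,interpolation=cv2.INTER_CUBIC))
f=frame("wrist");save(f,"w3.png")
E
```

```text
time_s: 5.5
ee_pos: [0.4555, -0.1465, 0.2252]
orientation: [-0.0, 0.021, 1.0, 0.0]
contact_force: [0.0, -0.8, -1.5]
width: 0.0178
grasp_force: 59.7
```

View pics/s2.png

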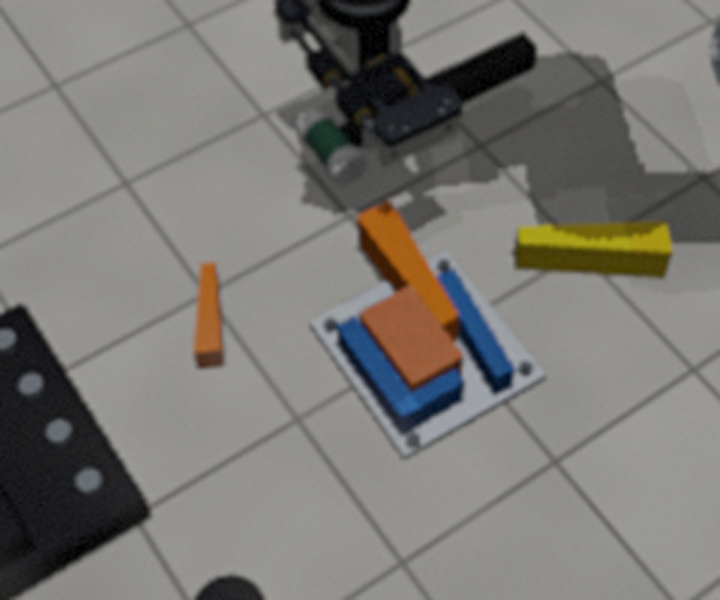

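View pics/w3.png

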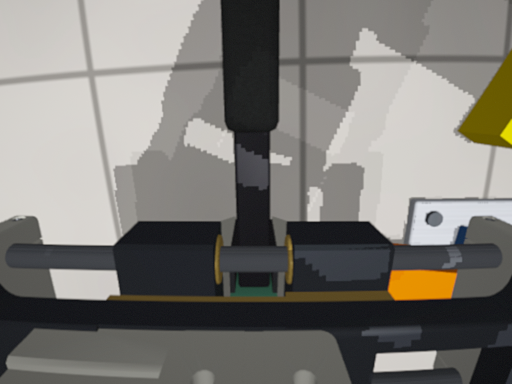

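The scene crop shows the mallet level in the gripper: green head at (327,140), white +y face at (345,162), facing the wedge tail with corners at (360,215) and (392,205). The wrist view shows the handle straight in the jaws. I now check the lateral offset with the scene camera.

```bash
python3 - <<'E'
from h import *
a=frame("scene");H,S,V=hsv(a)
m=(H>50)&(H<95)&(S>70);m[:,:200]=0;m[:,260:]=0;m[:120]=0;m[170:]=0
g=np.argwhere(comp(m))[:,::-1].mean(0);print(g,m.sum())
print("head c",cast(a,[g],.066)*1000,cast(a,[g],.060)*1000)
w=(V>140)&(S<40)
print("tail",cast(a,[[240,171.7],[250.7,168.3]],.05)*1000)
print("face",cast(a,[[120+345/3,100+162/3]],.057)*1000)
b=frame("top");H,S,V=hsv(b)
m=((H>13)&(H<20)&(S>150)&(V>110));m[:,:218]=0;m[:,307:]=0;m[:163]=0;m[198:]=0
w=rect(b,comp(m),.05,"wedge")
m=((H>50)&(H<95)&(S>70));m[:,:280]=0;m[:100]=0;m[:,400:]=0
w=rect(b,comp(m),.07,"green");print(w.mean(0))
E
```

```text
[227.94642857 145.38392857] 133
head c [[ 494.11592123 -154.06219885   66.        ]] [[ 491.49136356 -158.57536518   60.        ]]
tail [[509.81970118 -73.82381567  50.        ]
 [480.89799674 -67.41024676  50.        ]]
face [[ 491.05498667 -125.31772404   57.        ]]
wedge 563 [503.3  -6.6] [126.9  29.2] 85.1 [[483.0, -69.0], [512.0, -71.0], [523.0, 55.0], [494.0, 58.0]]
green 1 [197.1 -51.1] [0. 0.] 0.0 [[197.0, -51.0], [197.0, -51.0], [197.0, -51.0], [197.0, -51.0]]
[197.08131278 -51.09537418]
```

```bash
python3 -m pendant '[0,0,10,0,0,0,10,0,0,10,0,0,0,10,0,0,6,0,0,0,10,0,7,0,0,0,0,10,0,7,0,0,0,0,10,0,7,0,0,0,0,10,0,7,0,0,0,0,10,0,0,0,0,0,0,10]'
python3 -m pendant '[0,3,0,0,0,0,10,0,3,0,0,0,0,10,0,3,0,0,0,0,10,0,3,0,0,0,0,10,0,3,0,0,0,0,10,0,3,0,0,0,0,10,0,0,0,0,0,0,10]'
```

```text
time_s: 6.37
ee_pos: [0.4569, -0.1178, 0.199]
orientation: [-0.0, 0.021, 1.0, 0.0]
contact_force: [-0.9, 0.0, -2.1]
width: 0.0177
grasp_force: 59.7
time_s: 6.95
ee_pos: [0.4577, -0.1009, 0.1987]
orientation: [-0.0, 0.022, 1.0, 0.0]
contact_force: [-0.4, 0.3, -3.6]
width: 0.0179
grasp_force: 59.7
```

```bash
python3 -m pendant '[0,3,0,0,0,0,10,0,3,0,0,0,0,10,0,3,0,0,0,0,10,0,3,0,0,0,0,10,0,0,0,0,0,0,10]'
python3 -c "
import json;from h import *
b=frame('top');H,S,V=hsv(b)
m=((H>13)&(H<20)&(S>150)&(V>110));m[:,:218]=0;m[:,307:]=0;m[:163]=0;m[198:]=0
rect(b,comp(m),.05,'wedge');print(get_state()['contact_force'])"
```

```text
time_s: 7.37
ee_pos: [0.4582, -0.0888, 0.1987]
orientation: [-0.0, 0.022, 1.0, 0.0]
contact_force: [-1.3, 1.0, -2.9]
width: 0.0175
grasp_force: 59.7
wedge 384 [506.8  19.8] [106.   26.8] 84.3 [[488.0, -32.0], [515.0, -34.0], [525.0, 71.0], [499.0, 74.0]]
[-0.36305168  0.83339868 -2.387653  ]
```

```bash
python3 -m pendant '[0,3,0,0,0,0,10,0,3,0,0,0,0,10,0,3,0,0,0,0,10,0,0,0,0,0,0,10]'
python3 -m pendant '[0,2,0,0,0,0,10,0,2,0,0,0,0,10,0,0,0,0,0,0,10]'
```

```text
time_s: 7.75
ee_pos: [0.4587, -0.0799, 0.1987]
orientation: [0.0, 0.022, 1.0, 0.0]
contact_force: [-0.3, -0.8, -2.2]
width: 0.0176
grasp_force: 59.7
time_s: 8.0
ee_pos: [0.4589, -0.0761, 0.1987]
orientation: [0.0, 0.022, 1.0, 0.0]
contact_force: [0.6, -0.3, -2.2]
width: 0.0174
grasp_force: 59.7
```

```bash
python3 -m pendant '[0,2,0,0,0,0,10,0,0,0,0,0,0,10]'
python3 -m pendant '[0,2,0,0,0,0,10,0,0,0,0,0,0,10]'
```

```text
time_s: 8.17
ee_pos: [0.459, -0.0744, 0.1988]
orientation: [0.0, 0.022, 1.0, -0.0]
contact_force: [0.8, -2.5, -3.2]
width: 0.0174
grasp_force: 59.8
time_s: 8.33
ee_pos: [0.4592, -0.0725, 0.1988]
orientation: [0.0, 0.022, 1.0, -0.0]
contact_force: [1.7, -4.2, -3.0]
width: 0.0178
grasp_force: 59.8
```

```bash
python3 -m pendant '[0,2,0,0,0,0,10,0,0,0,0,0,0,10]'
python3 -c "
from h import *
b=frame('top');H,S,V=hsv(b)
m=((H>13)&(H<20)&(S>150)&(V>110));m[:,:218]=0;m[:,307:]=0;m[:163]=0;m[198:]=0
rect(b,comp(m),.05,'wedge');print(get_state()['contact_force'])"
```

```text
time_s: 8.5
ee_pos: [0.4592, -0.071, 0.1988]
orientation: [0.0, 0.022, 1.0, -0.001]
contact_force: [0.5, -8.3, -3.0]
width: 0.0177
grasp_force: 59.9
wedge 355 [509.8  40.2] [96.9 24.4] 85.3 [[494.0, -7.0], [518.0, -9.0], [526.0, 88.0], [502.0, 89.0]]
[-0.41969834 -7.50577765 -3.53722923]
```

The force rises to 8 N and the nose has advanced about 32 mm, so the wedge is jammed. I draw back and look.

```bash
python3 -m pendant '[0,-10,0,0,0,0,10,0,-15,0,0,0,0,10,0,-15,0,0,0,0,10,0,0,0,0,0,0,10]'
python3 - <<'E'
from h import *
b=frame('top');H,S,V=hsv(b)
m=((H>13)&(H<20)&(S>150)&(V>110));m[:,:218]=0;m[:,307:]=0;m[:163]=0;m[198:]=0
rect(b,comp(m),.05,'wedge')
a=frame("scene")
cv2.imwrite("pics/s3.png",cv2.resize(a["pixels"][100:300,120:360,::-1],None,fx=3,fy=3,interpolation=cv2.INTER_CUBIC))
E
```

```text
time_s: 8.88
ee_pos: [0.4574, -0.1122, 0.1987]
orientation: [0.0, 0.022, 1.0, -0.0]
contact_force: [0.6, -0.5, -2.4]
width: 0.0179
grasp_force: 59.7
wedge 545 [506.5  26.3] [124.7  29.2] 86.3 [[488.0, -35.0], [517.0, -37.0], [525.0, 88.0], [496.0, 90.0]]
```

View pics/s3.png

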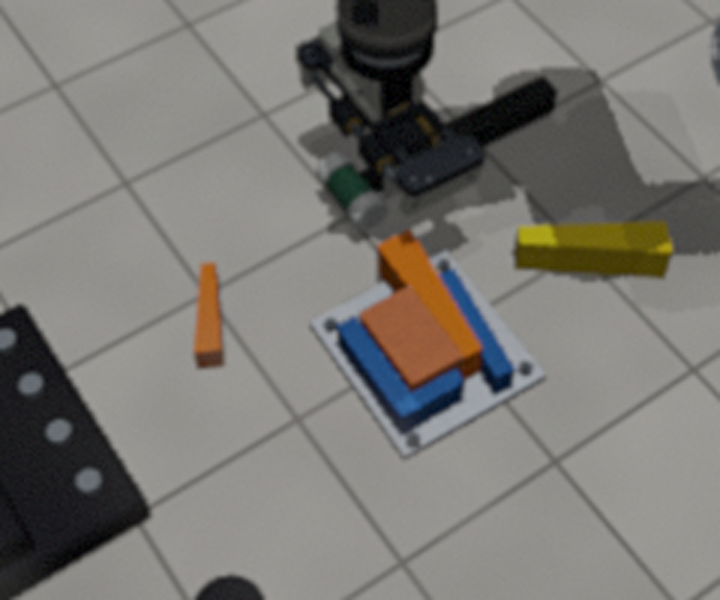

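The wedge is now between the fence and the rock, its tail about 33 mm further in at crop (398,240). The mallet is clear of it, with its head at (350,190). Now the firm tap.

```bash
python3 -m pendant '[0,8,0,0,0,0,10,0,8,0,0,0,0,10,0,8,0,0,0,0,10,0,8,0,0,0,0,10,0,8,0,0,0,0,10,0,5,0,0,0,0,10,0,0,0,0,0,0,10]'
```

```text
time_s: 9.57
ee_pos: [0.4577, -0.0673, 0.1986]
orientation: [-0.002, 0.021, 1.0, -0.003]
contact_force: [-14.6, -34.4, -1.0]
width: 0.0178
grasp_force: 61.1
```

```bash
python3 -m pendant '[0,-6,0,0,0,0,10,0,-20,0,0,0,0,10,0,-28,0,0,0,0,10,0,-28,0,0,0,0,10,0,-28,0,0,0,0,10,0,-28,0,0,0,0,10,0,-28,0,0,0,0,10,0,-28,0,0,0,0,10,0,-20,0,0,0,0,10,0,0,0,0,0,0,10]'
python3 - <<'E'
from h import *
b=frame('top');H,S,V=hsv(b)
m=((H>13)&(H<20)&(S>150)&(V>110));m[:,:218]=0;m[:,307:]=0;m[:163]=0;m[198:]=0
rect(b,comp(m),.05,'wedge')
f=frame("wrist");H,S,V=hsv(f);a=frame("scene")
cv2.imwrite("pics/s4.png",np.hstack([cv2.resize(f["pixels"][:,:,::-1],(400,300)),cv2.resize(a["pixels"][70:220,100:300,::-1],(400,300))]))
E
```

```text
time_s: 10.4
ee_pos: [0.4504, -0.282, 0.1989]
orientation: [0.001, 0.023, 1.0, -0.001]
contact_force: [1.2, -0.1, -3.1]
width: 0.0175
grasp_force: 59.8
wedge 599 [505.9  26.6] [127.1  30.3] 86.1 [[486.0, -36.0], [517.0, -38.0], [525.0, 89.0], [495.0, 91.0]]
```

View pics/s4.png

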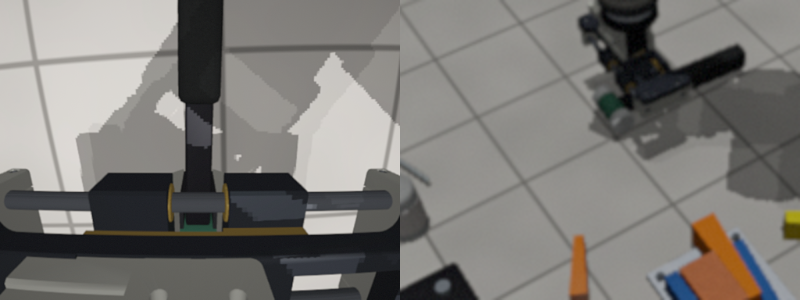

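The wedge stayed tight, with its tail still at y≈-37 mm. The mallet is still straight and level in the jaws, over clear bench. I lower it gently.

```bash
python3 -m pendant '[0,0,4,0,0,0,10,0,0,4,0,0,0,10,0,0,3,0,0,0,10,0,0,1,0,0,0,10,0,0,0,0,0,0,10]'
python3 -m pendant '[0,0,1,0,0,0,10,0,0,0,0,0,0,10]'
python3 -m pendant '[0,0,1,0,0,0,10,0,0,0,0,0,0,10]'
```

```text
time_s: 10.97
ee_pos: [0.45, -0.2787, 0.1862]
orientation: [-0.0, 0.021, 1.0, 0.0]
contact_force: [-0.3, 0.2, -2.4]
width: 0.0175
grasp_force: 59.8
time_s: 11.13
ee_pos: [0.45, -0.2791, 0.1857]
orientation: [0.0, 0.022, 1.0, 0.0]
contact_force: [0.4, 0.9, -1.4]
width: 0.0177
grasp_force: 59.8
time_s: 11.3
ee_pos: [0.4501, -0.2792, 0.185]
orientation: [0.0, 0.022, 1.0, -0.0]
contact_force: [1.1, -0.1, 0.3]
width: 0.0178
grasp_force: 59.8
```

Contact: the mallet's weight is off the wrist. I release slowly and retreat upward.

```bash
python3 -m pendant '[0,0,0,0,0,0,22,0,0,0,0,0,0,28,0,0,0,0,0,0,40,0,0,0,0,0,0,55,0,0,0,0,0,0,55,0,0,-10,0,0,0,55,0,0,-25,0,0,0,55,0,0,-35,0,0,0,55,0,0,-35,0,0,0,55,0,0,-20,0,0,0,55,0,0,0,0,0,0,55,0,0,0,0,0,0,55]' 20
python3 - <<'E'
from h import *
a=frame("scene");f=frame("wrist");b=frame("top")
cv2.imwrite("pics/s5.png",np.hstack([cv2.resize(f["pixels"][:,:,::-1],(400,300)),cv2.resize(a["pixels"][:,:,::-1],(400,300))]))
H,S,V=hsv(b)
m=((H>13)&(H<20)&(S>150)&(V>110));m[:,:218]=0;m[:,307:]=0;m[:163]=0;m[198:]=0
rect(b,comp(m),.05,'wedge')
E
```

```text
time_s: 12.3
ee_pos: [0.45, -0.2792, 0.3115]
orientation: [0.001, 0.022, 1.0, -0.001]
contact_force: [-0.5, -0.6, -0.4]
width: 0.0551
grasp_force: 0.0
wedge 603 [510.6  24.9] [127.9  30.6] 80.3 [[485.0, -36.0], [515.0, -41.0], [536.0, 85.0], [506.0, 91.0]]
```

View pics/s5.png

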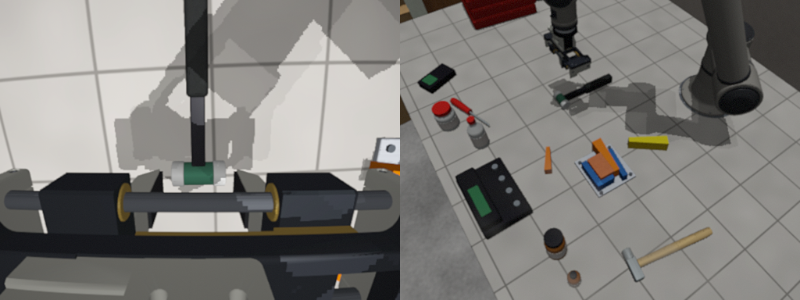

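The mallet lies flat on the bench, clear of the gripper, and the wedge stays home in the clamp. The steel hammer is untouched.

```bash
python3 -c "
from workcell import ticket
print(ticket.hand_in())"
```

```text
the job is handed in; nothing more can be done
None
```

I drove the wedge tight with the mallet, drew back, gave it one firm tap (34 N at the wrist), laid the mallet flat on the bench and handed the job in at about 12 s; no verdict was returned.

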